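# Unload the shaker mill: heavier jar to the scanner

### The job

Unload the little shaker mill: swing its hold-down arm right aside, off the jars, then lift the two look-alike closed grinding jars out and feel which one is heavier (it holds the carbide ball, the other only a light plastic one). Stand the lighter jar upright in the steel wash tray and let go of it; finish while holding the heavier jar in the gripper, upright and still, at window height about 10 cm in front of the scanner's window. Keep both jars upright all the time and do not knock the other things on the bench about.

Things in the scene. Friction and masses are not known exactly. Their poses are not given: they have to be found in the camera images.
- mill: White shaker mill, fixed, 250 x 160 mm, with an aluminium socket block on it, top 88 mm above the bench. Origin on the bench under the middle between its sockets; x along the row, from hinge post to the arm's free end, y across it, z up. Round sockets at x = -40 and +40 mm, y = 0, 53 mm wide, 28 mm deep, floor 60 mm above the bench. Steel hinge post at x = -90 mm, 166 mm high.
- holddown (a joint): Flat steel hold-down arm, 18 mm wide, 166 mm long, turning level about the upright post; 2.5 mm above the jars' lids, top face 155 mm above the bench. 0 rad: along the row, over both jars (starts at 0 to 0.12); grows to its stop at 1.7 as it swings to the mill's +y side; clear of both jars past 1.2. Light friction (0.4 N at the knob); stays where it is left.
- lever_knob (a point): Middle of the grip of the upright black knob at the free end of the hold-down arm: a cylinder 18 mm across that stands from the arm's top face (155 mm above the bench) to 191 mm; this point is at 175 mm, 158 mm from the hinge axis.
- lever_pivot (a point): Point on the hinge axis of the hold-down arm, at the height of lever_knob (175 mm above the bench).
- jar_a: One of two identical closed jars: white plastic, 50 mm across, paper band, ribbed aluminium lid 52 mm across and 28 mm high; 85 mm tall in all. Stands in the mill's socket at x = -40 mm (by the post), top 145 mm above the bench. Origin: centre of the underside, z up. Either jar may be the heavier one, by 0.15 to 0.28 kg: its ball lies loose inside, unseen.
- jar_b: The other jar, the same in every way, in the mill's socket at x = +40 mm. Origin: centre of the underside.
- a_mid (a point): Middle of jar_a, 42 mm above its underside, on its axis.
- b_mid (a point): Middle of jar_b, 42 mm above its underside, on its axis.
- tray: Open steel wash tray, fixed on the bench, 170 mm (its x) x 140 mm (its y) x 22 mm high, walls and floor 4 mm thick. Origin on the bench under its centre.
- tray_in (a point): Centre of the wash tray's inner floor.
- scanner: Grey presentation barcode scanner, fixed: round foot 110 mm across, neck and a head 52 x 78 mm, top 162 mm above the bench. Origin on the bench under the head; the window looks along its -x.
- scanner_window (a point): Centre of the scanner's dark upright window, 115 mm above the bench; axes as the scanner's: the window looks along -x, z is up. 10 cm in front of it is x = -100 mm in this frame.
- dishes: Stack of three red culture dishes, 90 mm across, 47 mm high; loose, to be left alone. Origin: centre of the underside.
- dropper: Small amber dropper bottle, 32 mm across, 84 mm tall; loose, to be left alone. Origin: centre of the underside.
- tape: Black tape dispenser, 62 x 150 x 81 mm; loose, to be left alone. Origin: centre of the underside.
- swab_pot: Pink pot with foil rim and swab sticks, 76 mm across, 135 mm tall; loose, to be left alone. Origin: centre of the underside.
Mind the look-alikes: they are no part of the job. What is shaped like the scanner but pink is not meant.

How it is judged (in metres and radians):
On the way, in this order (a step that is already met when the one before it is completed fails the run):
1. the hold-down arm is swung aside, clear of the jars (value of joint holddown above 1.2 rad), for 0.2 s.
2. a jar is lifted out of its socket in the gripper (((z of jar_a in the frame of mill above 0.1 m and contact force between jar_a and the fingers above 0.5 N) or (z of jar_b in the frame of mill above 0.1 m and contact force between jar_b and the fingers above 0.5 N))), for 0.2 s.
At the end, for the whole second after the job is handed in: Arm open past 1.2 rad. Lighter jar (presses the tray with 0.8-2.5 N) released, at rest, upright within 0.1 rad on the tray floor. Heavier jar held by the fingers alone, still, upright within 0.17 rad, its middle 60-150 mm before the window, within 35 mm of its centre sideways and in height (value of joint holddown above 1.2 rad and ((x of a_mid in the frame of scanner_window between -0.15 and -0.06 m and y of a_mid in the frame of scanner_window between -0.035 and 0.035 m and z of a_mid in the frame of scanner_window between -0.035 and 0.035 m and angle between jar_a's own z axis and vertical below 0.17 rad and linear speed of jar_a below 0.03 m/s and contact force between jar_a and the fingers above 1 N and contact force between jar_a and scanner below 0.1 N and contact force between jar_a and tray below 0.1 N and contact force between jar_a and mill below 0.1 N and x of jar_b in the frame of tray_in between -0.06 and 0.06 m and y of jar_b in the frame of tray_in between -0.045 and 0.045 m and z of jar_b in the frame of tray_in between -0.006 and 0.008 m and angle between jar_b's own z axis and vertical below 0.1 rad and linear speed of jar_b below 0.02 m/s and contact force between jar_b and the fingers below 0.1 N and contact force between jar_b and tray between 0.8 and 2.5 N) or (x of b_mid in the frame of scanner_window between -0.15 and -0.06 m and y of b_mid in the frame of scanner_window between -0.035 and 0.035 m and z of b_mid in the frame of scanner_window between -0.035 and 0.035 m and angle between jar_b's own z axis and vertical below 0.17 rad and linear speed of jar_b below 0.03 m/s and contact force between jar_b and the fingers above 1 N and contact force between jar_b and scanner below 0.1 N and contact force between jar_b and tray below 0.1 N and contact force between jar_b and mill below 0.1 N and x of jar_a in the frame of tray_in between -0.06 and 0.06 m and y of jar_a in the frame of tray_in between -0.045 and 0.045 m and z of jar_a in the frame of tray_in between -0.006 and 0.008 m and angle between jar_a's own z axis and vertical below 0.1 rad and linear speed of jar_a below 0.02 m/s and contact force between jar_a and the fingers below 0.1 N and contact force between jar_a and tray between 0.8 and 2.5 N))); the arm keeps its last pose, push and grip.
It fails at once if a jar is tipped over or dropped on its side (angle between any of jar_a, jar_b's own z axis and vertical above 0.7 rad).
It fails at once if another thing on the bench is knocked about (moved by more than 30 mm) (distance of any of dishes, dropper, tape, swab_pot from where it was at the start of the episode above 0.03 m).
It also fails if it takes over 72 s, if anything falls off the work surface, if the arm or the gripper's body presses on something with over 40 N, if the wrist force passes 120 N, or if a joint passes its speed limit or range.

### The arm

A 7-joint arm with a two-finger parallel gripper is mounted at the origin on the work surface. World frame = base frame: x ahead of the robot, y to its left, z up, the work surface at z = 0. Lengths are in m, angles in degrees, forces in N, time in s.
With the tool pointing down it reaches from about 0.425 to 0.875 m from the base axis. Payload 4.7 kg.
Tool frame: the origin (TCP) lies midway between the tips of the shut fingers; the grasp point (between the pads) lies 19 mm behind it; z points along the fingers, y is the line along which they close (so a half turn about z gives the same grasp; the last joint's range is limited). The gripper opens to 87 mm and grips with 3 to 60 N. Pads are 19 mm wide; open, the fingers measure 117 mm over their backs; the gripper's body (75 mm by 190 mm) begins 51 mm behind the grasp point.
Start: joints at [-67.775, 18.392, -4.016, 83.108, 1.295, 78.541, -3.26], TCP at [0.237, 0.605, 0.223] pointing down, gripper open.
Joint ranges: [-163.93, 163.93], [-17.29, 119.83], [-79.2, 71.16], [3.27, 140.29], [-89.18, 269.18], [5.43, 117.66], [-154.24, 154.24]. Speed limits (degrees/s): [147.25, 147.25, 180, 180, 180, 180, 180].

### API

Orientations are given as [roll, pitch, yaw] about the fixed x, y, z axes, in that order (R = Rz(yaw) Ry(pitch) Rx(roll)).
In Python, from cell import env gives the robot as it stands.
- The arm moves only by the tool step_arm, never from a script. Its argument "moves" is a list of rows, each an object with "dp": the shift along the tool's x, y, z in mm, a list of three; "dr": the turn, a rotation vector about the tool's x, y, z in rad, a list of three; "fingers": the closure, from 0 (fully open) to 1 (shut). In form: [{"dp": [dx, dy, dz], "dr": [ax, ay, az], "fingers": fingers}, ...]. A call has exactly 5 rows; each row shifts and turns the commanded pose from where the row before left it, along the tool's axes as they then stand; what a row does not reach is not made up. A row lasts 1/8 s, in which the tool goes at most 62.5 mm and 10.7 degrees, less where a joint would pass 70% of its speed; a pose out of reach is approached as far as the arm can. A call with a gripper value outside its range is refused whole. The fingers move at their own pace and stop on an object; "squeeze" is the grip in N (left out, the last holds). Time passes only in rows, so rows that do not move let the fingers close, or fill a call up. It gives the time, the measured TCP pose, the force, the opening and the grip force at its end, in the units of the state.
- env.get_obs(): the state, without advancing time (a new reading comes with each control period).
- env.read_camera(name): name is "scene" or "top" or "wrist"; returns the picture (420x560x3 uint8, red, green, blue); there is no depth.
- env.camera_model(name): a dict with "fx", "fy", "cx", "cy" (pixels), "R" (3x3) and "t" (3): a world point X has camera coordinates R X + t. Camera axes: x right, y down, z forward; pixel columns grow to the right and rows downward; lengths in m; the calibration is good to about 2 mm. A picture is of the moment at which its call begins: read the wrist's pose just before it. camera_model takes no time and is no camera call; for the wrist camera it gives the pose at the moment of the call.
- env.sign_off(): hands the job in; it is judged then, once.
The state is a dict: "time_s": time; "qpos": joint angles; "joint_velocities": joint speeds; "effort": joint torques, N m; "tool_pos": TCP position; "tool_rot": TCP orientation; "force": force on the tool from outside, world axes, zero at the start; "wrist_torque": the same for the moment, N m; "grip_width": finger opening in m; "grasp_force": force on a finger pad.
Only numpy, scipy, OpenCV 4.12 (cv2) and the standard library are available. Lean on these libraries where they do the work, as an engineer would, in place of code of your own. Each camera call takes 0.05 s, during which the arm holds its last target. There are 200 camera calls.

## Working session

There is one attempt and no reset: what is moved stays moved. The work goes in short steps, Python scripts to look and compute and a tool call to move; the robot and the scene stay as the last step left them, time stands still between calls to the robot, and variables do not carry over. Pictures are saved under pics/ and viewed, at most 10 in all, crops included, and the job is handed in when it is done.

Besides the shell and the picture viewer there is one more tool, called by a JSON object that holds its "method" and its "body", one argument or row to a line. step_arm: Moves the arm, as the interface text tells. Its arguments: {"type":"object","properties":{"moves":{"type":"array","items":{"type":"object","properties":{"dp":{"type":"array","items":{"type":"number"}},"dr":{"type":"array","items":{"type":"number"}},"fingers":{"type":"number"}}}},"squeeze":{"type":"number"}},"required":["moves"]}

```bash
mkdir -p pics; ls
cat > h.py <<'E'
import numpy as np, cv2, json
from cell import env
from scipy.spatial.transform import Rotation as Ro
def snap(n,f):
    m=env.camera_model(n); im=env.read_camera(n); cv2.imwrite('pics/'+f,im[:,:,::-1]); m={k:np.array(v).tolist() for k,v in m.items()}; json.dump(m,open('pics/'+f+'.json','w')); return im,m
def load(f): return json.load(open('pics/'+f+'.json'))
def ray(m,u,v):
    R=np.array(m['R']);t=np.array(m['t']);d=R.T@np.array([(u-m['cx'])/m['fx'],(v-m['cy'])/m['fy'],1]);return -R.T@t,d/np.linalg.norm(d)
def onz(m,u,v,z):
    c,d=ray(m,u,v);return c+d*(z-c[2])/d[2]
def tri(*obs):
    A=np.zeros((3,3));b=np.zeros(3);L=[ray(*o) for o in obs]
    for c,d in L:
        P=np.eye(3)-np.outer(d,d);A+=P;b+=P@c
    X=np.linalg.solve(A,b);return X,[float(np.linalg.norm((np.eye(3)-np.outer(d,d))@(X-c))) for c,d in L]
def proj(m,X):
    p=np.array(m['R'])@np.array(X)+np.array(m['t']);return np.array([m['fx']*p[0]/p[2]+m['cx'],m['fy']*p[1]/p[2]+m['cy']])
E
python3 - <<'E'
from h import *
for n in ('scene','top'):
    im,m=snap(n,n+'0.png'); print(n,np.round(m['R'],3).tolist(),m['t'],m['fx'],m['cx'],m['cy'])
a=cv2.imread('pics/scene0.png');b=cv2.imread('pics/top0.png')
cv2.imwrite('pics/s0.png',cv2.resize(a,(800,600),interpolation=cv2.INTER_CUBIC));cv2.imwrite('pics/t0.png',cv2.resize(b,(800,600),interpolation=cv2.INTER_CUBIC))
o=env.get_obs();print(o)
E
```

```text
pics
scene [[-0.554, 0.832, -0.006], [0.573, 0.376, -0.728], [-0.604, -0.407, -0.686]] [0.2703987666124522, -0.16373539140373894, 1.572800774551105] 423.1283964018829 282.0290946258911 209.67520067994562
top [[0.017, -1.0, -0.014], [-0.996, -0.015, -0.087], [0.087, 0.016, -0.996]] [0.008827623168616041, 0.472252820770972, 1.1474097173494398] 386.4502538758482 284.9357160789608 208.47843929647897
{'time_s': 0.1, 'qpos': array([-67.77478975,  18.43372627,  -4.01716494,  83.16958891,
         1.29510568,  78.54089203,  -3.25821264]), 'joint_velocities': array([ 0.02001665, -0.09900497,  0.02912548, -0.14068253, -0.0149756 ,
        0.04925198,  0.05786916]), 'effort': array([-8.33757485e-05, -4.92571199e+01, -4.05656286e-01, -3.13401675e+01,
       -6.40909933e-02,  3.94037808e-02,  6.93749826e-05]), 'tool_pos': array([0.23719761, 0.60462833, 0.22156873]), 'tool_rot': array([-1.79901040e+02,  5.15041529e-03,  1.58587784e+02]), 'force': array([-0.6489175 , -1.04177646,  1.28436071]), 'wrist_torque': array([-0.08124346, -0.00434271,  0.00600081]), 'grasp_force': 0.0, 'grip_width': 0.08684389877112189}
```

View pics/s0.png

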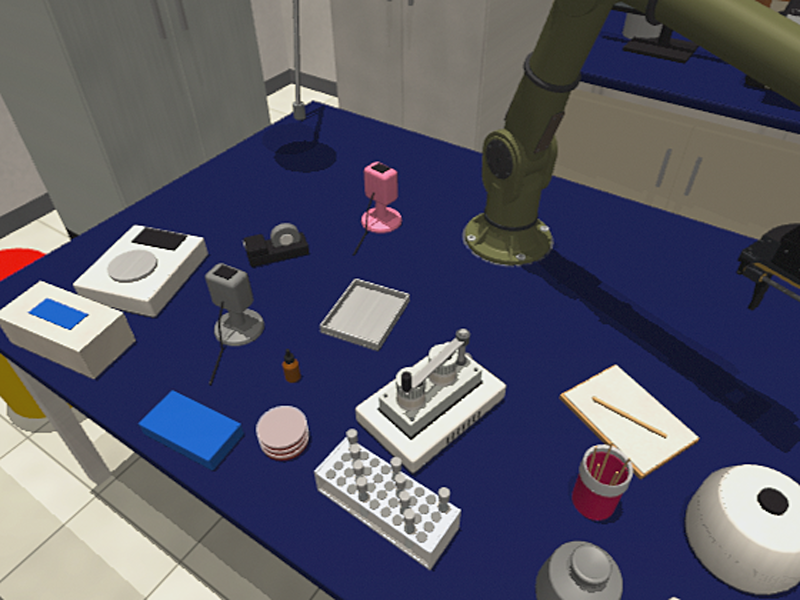

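View pics/t0.png

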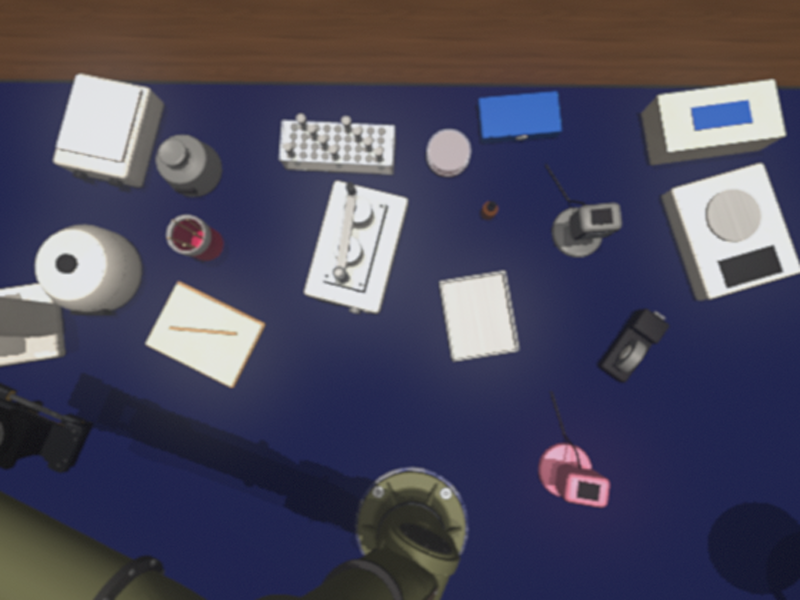

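Top view (800x600): the mill is at (355,247), its black knob at (350,188) and post at (340,273). The tray is at (479,316). There are two scanner shapes: a grey one at (585,225) and a pink one at (575,475). The grey one fits the description. Next I'll enlarge crops to confirm that and to measure.

```bash
cat >> h.py <<'E'
def comp(out,panels):
    W=np.zeros((600,800,3),np.uint8)
    for f,x0,y0,w,h,s,ox,oy in panels:
        c=cv2.resize(cv2.imread('pics/'+f)[y0:y0+h,x0:x0+w],None,fx=s,fy=s,interpolation=cv2.INTER_CUBIC)
        for x in range(-x0%10,w,10): cv2.line(c,(x*s,0),(x*s,4 if (x+x0)%50 else 14),(0,255,255),1); (x+x0)%50==0 and cv2.putText(c,str(x+x0),(x*s+2,20),0,.4,(0,255,255))
        for y in range(-y0%10,h,10): cv2.line(c,(0,y*s),(4 if (y+y0)%50 else 14,y*s),(0,255,255),1); (y+y0)%50==0 and cv2.putText(c,str(y+y0),(2,y*s-2),0,.4,(0,255,255))
        W[oy:oy+c.shape[0],ox:ox+c.shape[1]]=c[:600-oy,:800-ox]
    cv2.imwrite('pics/'+out,W)
E
python3 - <<'E'
from h import *
comp('c1.png',[('top0.png',208,120,82,104,5,0,0),('top0.png',380,110,66,76,5,415,0),('top0.png',300,184,70,74,3,415,382)])
comp('c2.png',[('scene0.png',245,222,115,112,4,0,0),('scene0.png',140,178,56,66,5,465,0),('scene0.png',220,190,72,60,3,465,335)])
E
```

```text
(no output)
```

View pics/c1.png

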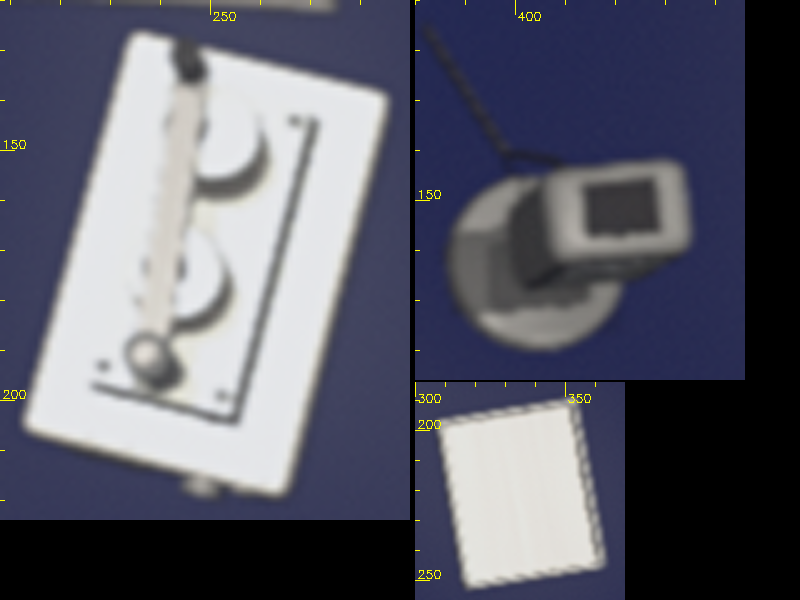

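View pics/c2.png

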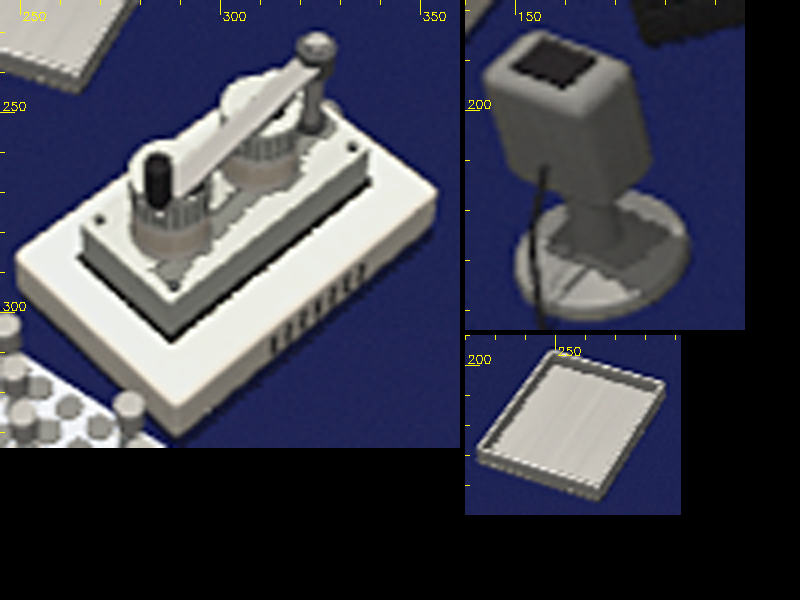

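The crop confirms that the grey presentation scanner (top native px (421,141), scene px about (163,206)) is the one meant, because the other one is pink. The knob is at top px (245,130) and scene px (284.5,266). The post cap is at top px (238,190) and scene px (324.5,233). Now the measurements.

Run:
```python
from h import *
T=load('top0.png');S=load('scene0.png')
t=lambda x,y:(T,208+x/5,120+y/5); s=lambda x,y:(S,245+x/4,222+y/4)
t2=lambda x,y:(T,380+(x-415)/5,110+y/5); s2=lambda x,y:(S,140+(x-465)/5,178+y/5)
t3=lambda x,y:(T,300+(x-415)/3,184+(y-382)/3); s3=lambda x,y:(S,220+(x-465)/3,190+(y-335)/3)
p=lambda n,r:print(n,np.round(r[0],4),np.round(r[1],4))
p('post',tri(t(148,350),s(318,42)))
p('knobtop',tri(t(186,46),s(159,155)))
p('caseR',tri(t(388,95),s(180,405)))   # +x -y corner
p('caseL',tri(t(133,33),s(17,258)))
p('caseB',tri(t(283,493),s(437,195)))
for z in (.05,.06):
  c=[onz(*t(*q),z) for q in ((133,33),(388,95),(283,493),(25,425))]
  print(z,np.round(c,4).tolist(),'ctr',np.round(np.mean(c,0),4),[round(float(np.degrees(np.arctan2(*(a-b)[1::-1]))),1) for a,b in ((c[0],c[3]),(c[1],c[2]),(c[0],c[1]))],[round(float(np.linalg.norm(a-b)),3) for a,b in ((c[0],c[3]),(c[1],c[2]),(c[0],c[1]))])
print('lidb',onz(*t(216,140),.145),'lida',onz(*t(180,275),.145))
h=[onz(*t2(*q),.162) for q in ((547,168),(683,158),(692,247),(553,255))]
print('head',np.round(h,4).tolist(),np.mean(h,0)); p('h0',tri(t2(547,168),s2(632,65))) 
hs=[onz(*s2(*q),.162) for q in ((485,75),(540,30),(632,65),(590,115))];print('head scene',np.round(hs,4).tolist(),np.mean(hs,0))
print('foot',[np.round(onz(*t2(*q),.005),4).tolist() for q in ((450,260),(625,270),(535,350))], [np.round(onz(*s2(*q),.005),4).tolist() for q in ((515,265),(690,250),(590,318))])
c=[onz(*t3(*q),.022) for q in ((440,421),(576,400),(605,567),(467,587))];print('tray',np.round(c,4).tolist(),np.mean(c,0))
c=[onz(*s3(*q),.022) for q in ((550,351),(664,382),(598,490),(478,453))];print('tray',np.round(c,4).tolist(),np.mean(c,0))
print('dropper',onz(T,490*.7,208*.7,.084),'dishes',onz(T,449*.7,152*.7,.047),'tape',onz(T,633*.7,345*.7,.05),'rack',onz(T,282*.7,170*.7,.06),onz(T,395*.7,170*.7,.06))
o=env.get_obs();w=env.camera_model('wrist');R=np.array(w['R']);C=-R.T@np.array(w['t']);Rt=Ro.from_euler('xyz',o['tool_rot'],degrees=True).as_matrix()
print('cam in tool',Rt.T@(C-o['tool_pos']),(R@Rt).round(3).tolist(),w['fx'],Rt.round(3).tolist())
```

```text
post [0.5058 0.1427 0.1658] [0.002 0.002]
knobtop [0.6624 0.1228 0.1962] [0.0019 0.0019]
caseR [ 0.6814  0.0784 -0.0624] [0.0648 0.0648]
caseL [0.7136 0.1176 0.1514] [0.0486 0.0486]
caseB [ 0.4217  0.1438 -0.0653] [0.0652 0.0652]
0.05 [[0.7144, 0.1715, 0.05], [0.6783, 0.0174, 0.05], [0.4387, 0.0753, 0.05], [0.4765, 0.2288, 0.05]] ctr [0.577  0.1232 0.05  ] [-13.6, -13.6, 76.8] [0.245, 0.246, 0.158]
0.06 [[0.7113, 0.1699, 0.06], [0.6756, 0.0173, 0.06], [0.4381, 0.0746, 0.06], [0.4756, 0.2268, 0.06]] ctr [0.5751 0.1221 0.06  ] [-13.6, -13.6, 76.8] [0.242, 0.244, 0.157]
lidb [0.62613872 0.10966742 0.145     ] lida [0.55102982 0.12749127 0.145     ]
head [[0.6394, -0.3088, 0.162], [0.6458, -0.3814, 0.162], [0.5974, -0.3854, 0.162], [0.5921, -0.3115, 0.162]] [ 0.61870545 -0.34677894  0.162     ]
h0 [ 0.6234 -0.2881  0.1932] [0.0128 0.0128]
head scene [[0.65, -0.3688, 0.162], [0.6038, -0.3721, 0.162], [0.597, -0.3041, 0.162], [0.6415, -0.2933, 0.162]] [ 0.62306222 -0.33458185  0.162     ]
foot [[0.6221, -0.2957, 0.005], [0.6174, -0.403, 0.005], [0.5668, -0.3474, 0.005]] [[0.6601, -0.3826, 0.005], [0.59, -0.2999, 0.005], [0.6665, -0.3108, 0.005]]
tray [[0.5079, -0.0538, 0.022], [0.5312, -0.1905, 0.022], [0.3641, -0.2195, 0.022], [0.342, -0.0825, 0.022]] [ 0.43630139 -0.13660253  0.022     ]
tray [[0.3703, -0.2142, 0.022], [0.343, -0.0794, 0.022], [0.5122, -0.0475, 0.022], [0.5381, -0.1804, 0.022]] [ 0.44090172 -0.13037497  0.022     ]
dropper [ 0.6516987  -0.14954194  0.084     ] dishes [ 0.78061997 -0.06756113  0.047     ] tape [ 0.38021067 -0.44554563  0.05      ] rack [0.73319137 0.28206176 0.06      ] [0.73603043 0.04539622 0.06      ]
cam in tool [ 0.07114564 -0.00093403 -0.16271661] [[-0.001, 1.0, -0.0], [-0.965, -0.001, -0.261], [-0.261, 0.0, 0.965]] 290.5841872155795 [[-0.931, 0.365, -0.001], [0.365, 0.931, -0.002], [-0.0, -0.002, -1.0]]
```

Estimates:
- **Mill:** yaw -13.6°, post (0.506, 0.143), knob (0.662, 0.123).
- **Tray:** centre near (0.438, -0.134).
- **Scanner:** near (0.62, -0.345). Its window side isn't visible yet.

I'll move the wrist camera over the mill.

{"method": "step_arm", "body": {
  "moves": [
    {"dp": [-30, -20, -20], "dr": [0, 0, 0], "fingers": 0},
    {"dp": [-42, -27, -20], "dr": [0, 0, 0], "fingers": 0},
    {"dp": [-42, -27, -20], "dr": [0, 0, 0], "fingers": 0},
    {"dp": [-42, -27, -20], "dr": [0, 0, 0], "fingers": 0},
    {"dp": [-42, -27, -20], "dr": [0, 0, 0], "fingers": 0}
  ],
  "squeeze": 10
}}

```text
time_s: 0.72
tool_pos: [0.3756, 0.412, 0.3228]
tool_rot: [-180.0, -0.0, 158.6]
force: [1.0, -1.1, -0.4]
grip_width: 0.0874
grasp_force: 0.0
```

{"method": "step_arm", "body": {
  "moves": [
    {"dp": [-42, -27, -10], "dr": [0, 0, 0], "fingers": 0},
    {"dp": [-42, -27, 0], "dr": [0, 0, 0], "fingers": 0},
    {"dp": [-42, -27, 0], "dr": [0, 0, 0], "fingers": 0},
    {"dp": [-42, -27, 0], "dr": [0, 0, 0], "fingers": 0},
    {"dp": [-42, -27, 0], "dr": [0, 0, 0], "fingers": 0}
  ]
}}

```text
time_s: 1.35
tool_pos: [0.5217, 0.2098, 0.3322]
tool_rot: [-180.0, -0.0, 158.6]
force: [1.0, -0.1, 0.0]
grip_width: 0.087
grasp_force: 0.0
```

{"method": "step_arm", "body": {
  "moves": [
    {"dp": [-42, -27, 0], "dr": [0, 0, 0], "fingers": 0},
    {"dp": [-42, -27, 0], "dr": [0, 0, 0], "fingers": 0},
    {"dp": [0, 0, 0], "dr": [0, 0, -0.124], "fingers": 0},
    {"dp": [0, 0, 0], "dr": [0, 0, -0.124], "fingers": 0},
    {"dp": [0, 0, 0], "dr": [0, 0, 0], "fingers": 0}
  ]
}}

```text
time_s: 1.98
tool_pos: [0.5795, 0.1302, 0.3321]
tool_rot: [-180.0, -0.0, 172.7]
force: [-0.6, -0.1, -0.1]
grip_width: 0.0872
grasp_force: 0.0
```

Run:
```python
from h import *
o=env.get_obs();print(o['tool_pos'],o['tool_rot'],o['qpos'].round(1),o['force'])
snap('wrist','w1.png'); comp('w1c.png',[('w1.png',0,0,560,420,1,0,0)])
a=cv2.imread('pics/w1.png');cv2.imwrite('pics/w1b.png',cv2.resize(a,(800,600),interpolation=cv2.INTER_CUBIC))
```

```text
[0.57950922 0.1301988  0.33206923] [-1.79981122e+02 -4.66402168e-02  1.72704407e+02] [-31.4   9.9  19.   81.8  -3.2  88.9  70.1] [-0.55948241 -0.05060554 -0.13585544]
```

View pics/w1b.png

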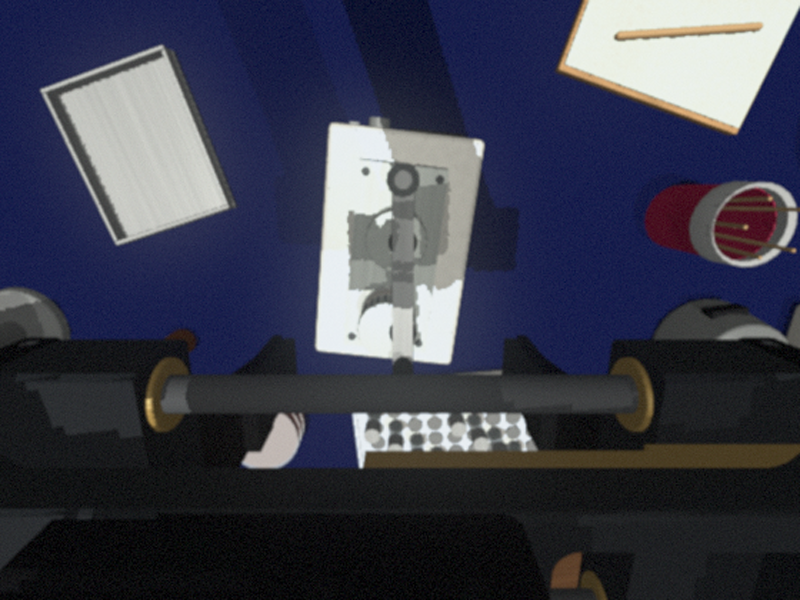

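The wrist picture shows the post cap at view px (402,180), the knob top at about (402,363), and the tray rim corners at (41,91), (165,46), (234,207), (118,244). The case corners are at (329,124), (484,141), (452,363), (316,350).

Run:
```python
from h import *
T=load('top0.png');S=load('scene0.png');W=load('w1.png')
w=lambda x,y:(W,x*.7,y*.7)
print('post',onz(*w(402,180),.166),'knob',onz(*w(402,362),.191))
p=lambda n,r:print(n,np.round(r[0],4),np.round(r[1],4))
p('post3',tri((T,237.6,190),(S,324.5,232.5),w(402,180)));p('post wt',tri((T,237.6,190),w(402,180)));p('post ws',tri((S,324.5,232.5),w(402,180)))
p('knob3',tri((T,245.2,129.2),(S,284.8,260.8),w(402,362)))
for z in (.05,.06):
  c=[onz(*w(*q),z) for q in ((316,350),(452,363),(484,141),(329,124))]
  print(z,np.round(c,4).tolist(),np.mean(c,0).round(4),[round(float(np.degrees(np.arctan2(*(a-b)[1::-1]))),1) for a,b in ((c[0],c[3]),(c[1],c[2]),(c[1],c[0]))])
c=[onz(*w(*q),.022) for q in ((41,91),(165,46),(234,207),(118,244))];print('tray',np.round(c,4).tolist(),np.mean(c,0).round(4))
```

```text
post [0.50532791 0.14125924 0.166     ] knob [0.64313261 0.1235575  0.191     ]
post3 [0.5056 0.1422 0.1656] [0.0018 0.0024 0.0009]
post wt [0.5058 0.1408 0.1702] [0.0006 0.0006]
post ws [0.5046 0.1426 0.1649] [0.0015 0.0015]
knob3 [0.656  0.1219 0.186 ] [0.01   0.0019 0.0098]
0.05 [[0.6781, 0.0205, 0.05], [0.7142, 0.174, 0.05], [0.4772, 0.229, 0.05], [0.4414, 0.0768, 0.05]] [0.5777 0.1251 0.05  ] [-13.4, -13.1, 76.8]
0.06 [[0.6743, 0.0231, 0.06], [0.7096, 0.1732, 0.06], [0.4779, 0.2269, 0.06], [0.443, 0.0782, 0.06]] [0.5762 0.1254 0.06  ] [-13.4, -13.1, 76.8]
tray [[0.3673, -0.2188, 0.022], [0.3432, -0.0795, 0.022], [0.5086, -0.0469, 0.022], [0.5321, -0.1876, 0.022]] [ 0.4378 -0.1332  0.022 ]
```

Knob is at (0.662, 0.122). I'll go above it, descend to TCP z = 0.160, and close gently.

{"method": "step_arm", "body": {
  "moves": [
    {"dp": [-42, 1, 0], "dr": [0, 0, 0], "fingers": 0},
    {"dp": [-41, 1.4, 0], "dr": [0, 0, 0], "fingers": 0},
    {"dp": [0, 0, 45], "dr": [0, 0, 0], "fingers": 0},
    {"dp": [0, 0, 45], "dr": [0, 0, 0], "fingers": 0},
    {"dp": [0, 0, 20], "dr": [0, 0, 0], "fingers": 0}
  ],
  "squeeze": 8
}}

```text
time_s: 2.65
tool_pos: [0.6608, 0.1225, 0.2193]
tool_rot: [-179.9, -0.3, 172.7]
force: [0.5, 0.3, 0.9]
grip_width: 0.087
grasp_force: 0.0
```

{"method": "step_arm", "body": {
  "moves": [
    {"dp": [0, 0, 20], "dr": [0, 0, 0], "fingers": 0},
    {"dp": [0, 0, 20], "dr": [0, 0, 0], "fingers": 0},
    {"dp": [0, 0, 14], "dr": [0, 0, 0], "fingers": 0},
    {"dp": [0, 0, 8], "dr": [0, 0, 0], "fingers": 0},
    {"dp": [0, 0, 0], "dr": [0, 0, 0], "fingers": 0}
  ]
}}

```text
time_s: 3.28
tool_pos: [0.6622, 0.1223, 0.1603]
tool_rot: [-180.0, -0.0, 172.8]
force: [-0.4, -0.6, 0.4]
grip_width: 0.087
grasp_force: 0.0
```

{"method": "step_arm", "body": {
  "moves": [
    {"dp": [0, 0, 0], "dr": [0, 0, 0], "fingers": 1},
    {"dp": [0, 0, 0], "dr": [0, 0, 0], "fingers": 1},
    {"dp": [0, 0, 0], "dr": [0, 0, 0], "fingers": 1},
    {"dp": [0, 0, 0], "dr": [0, 0, 0], "fingers": 1},
    {"dp": [0, 0, 0], "dr": [0, 0, 0], "fingers": 1}
  ]
}}

```text
time_s: 3.9
tool_pos: [0.6623, 0.1223, 0.1606]
tool_rot: [180.0, 0.0, 172.8]
force: [-0.1, -0.3, 0.1]
grip_width: 0.0445
grasp_force: 0.0
```

{"method": "step_arm", "body": {
  "moves": [
    {"dp": [0, 0, 0], "dr": [0, 0, 0], "fingers": 1},
    {"dp": [0, 0, 0], "dr": [0, 0, 0], "fingers": 1},
    {"dp": [0, 0, 0], "dr": [0, 0, 0], "fingers": 1},
    {"dp": [0, 0, 0], "dr": [0, 0, 0], "fingers": 1},
    {"dp": [0, 0, 0], "dr": [0, 0, 0], "fingers": 1}
  ]
}}

```text
time_s: 4.53
tool_pos: [0.6623, 0.1223, 0.1606]
tool_rot: [180.0, 0.0, 172.8]
force: [-0.1, 0.1, -0.2]
grip_width: 0.018
grasp_force: 8.0
```

The knob is gripped (18 mm opening, 8 N). Now I'll swing it along its arc.

{"method": "step_arm", "body": {
  "moves": [
    {"dp": [1.5, 21.9, 0], "dr": [0, 0, -0.139], "fingers": 1},
    {"dp": [1.5, 21.9, 0], "dr": [0, 0, -0.139], "fingers": 1},
    {"dp": [1.5, 21.9, 0], "dr": [0, 0, -0.139], "fingers": 1},
    {"dp": [1.5, 21.9, 0], "dr": [0, 0, -0.139], "fingers": 1},
    {"dp": [1.5, 21.9, 0], "dr": [0, 0, -0.139], "fingers": 1}
  ]
}}

```text
time_s: 5.15
tool_pos: [0.6388, 0.2276, 0.1606]
tool_rot: [-180.0, 0.0, -147.1]
force: [-0.9, -1.5, 0.8]
grip_width: 0.0174
grasp_force: 8.0
```

{"method": "step_arm", "body": {
  "moves": [
    {"dp": [1.5, 21.9, 0], "dr": [0, 0, -0.139], "fingers": 1},
    {"dp": [1.5, 21.9, 0], "dr": [0, 0, -0.139], "fingers": 1},
    {"dp": [1.5, 21.9, 0], "dr": [0, 0, -0.139], "fingers": 1},
    {"dp": [1.5, 21.9, 0], "dr": [0, 0, -0.139], "fingers": 1},
    {"dp": [1.5, 21.9, 0], "dr": [0, 0, -0.139], "fingers": 1}
  ]
}}

```text
time_s: 5.78
tool_pos: [0.5531, 0.2935, 0.1605]
tool_rot: [-180.0, 0.0, -107.3]
force: [0.5, -0.8, -0.7]
grip_width: 0.0179
grasp_force: 8.0
```

Run:
```python
from h import *
o=env.get_obs();print(o['tool_pos'],o['tool_rot'],o['qpos'].round(1),o['force'],o['grip_width'],o['grasp_force'])
d=o['tool_pos']-np.array([.5055,.142,0]);print(np.hypot(*d[:2]),np.radians(np.degrees(np.arctan2(d[1],d[0]))+13.4))
```

```text
[0.55307155 0.29346059 0.16054998] [-1.79962121e+02  2.43727344e-02 -1.07287240e+02] [-32.3  17.4   2.4  91.6  -0.7  71.  132.9] [ 0.45389725 -0.79170657 -0.74322065] 0.017891136820095948 7.999485405161977
0.1587556647876257 1.5003419559210973
```

Joint is at 1.50 rad. I'll release, rise, turn the tool to the mill's y, and go above jar_b.

{"method": "step_arm", "body": {
  "moves": [
    {"dp": [0, 0, 0], "dr": [0, 0, 0], "fingers": 0},
    {"dp": [0, 0, 0], "dr": [0, 0, 0], "fingers": 0},
    {"dp": [0, 0, 0], "dr": [0, 0, 0], "fingers": 0},
    {"dp": [0, 0, -5], "dr": [0, 0, 0], "fingers": 0},
    {"dp": [0, 0, -15], "dr": [0, 0, 0], "fingers": 0}
  ]
}}

```text
time_s: 6.4
tool_pos: [0.5532, 0.2925, 0.1804]
tool_rot: [179.9, -0.1, -107.6]
force: [0.8, -1.0, 0.8]
grip_width: 0.0598
grasp_force: 0.0
```

{"method": "step_arm", "body": {
  "moves": [
    {"dp": [0, 0, -30], "dr": [0, 0, 0], "fingers": 0},
    {"dp": [0, 0, -40], "dr": [0, 0, 0], "fingers": 0},
    {"dp": [0, 0, 0], "dr": [0, 0, 0.15], "fingers": 0},
    {"dp": [0, 0, 0], "dr": [0, 0, 0.15], "fingers": 0},
    {"dp": [0, 0, 0], "dr": [0, 0, 0.15], "fingers": 0}
  ]
}}

```text
time_s: 7.02
tool_pos: [0.5538, 0.293, 0.2521]
tool_rot: [-180.0, 0.1, -133.7]
force: [-0.2, -0.6, -0.2]
grip_width: 0.0867
grasp_force: 0.0
```

{"method": "step_arm", "body": {
  "moves": [
    {"dp": [0, 0, 0], "dr": [0, 0, 0.15], "fingers": 0},
    {"dp": [0, 0, 0], "dr": [0, 0, 0.15], "fingers": 0},
    {"dp": [0, 0, 0], "dr": [0, 0, 0.15], "fingers": 0},
    {"dp": [0, 0, 0], "dr": [0, 0, 0.15], "fingers": 0},
    {"dp": [0, 0, 0], "dr": [0, 0, 0.15], "fingers": 0}
  ]
}}

```text
time_s: 7.65
tool_pos: [0.5537, 0.2931, 0.252]
tool_rot: [180.0, 0.1, -176.6]
force: [0.0, -0.1, -0.0]
grip_width: 0.0868
grasp_force: 0.0
```

{"method": "step_arm", "body": {
  "moves": [
    {"dp": [0, 0, 0], "dr": [0, 0, 0.15], "fingers": 0},
    {"dp": [0, 0, 0], "dr": [0, 0, 0.153], "fingers": 0},
    {"dp": [-30, -40, 0], "dr": [0, 0, 0], "fingers": 0},
    {"dp": [-30, -40, 0], "dr": [0, 0, 0], "fingers": 0},
    {"dp": [-30, -40, 0], "dr": [0, 0, 0], "fingers": 0}
  ]
}}

```text
time_s: 8.28
tool_pos: [0.6133, 0.1539, 0.2522]
tool_rot: [179.9, 0.1, 166.3]
force: [0.5, -0.1, 0.4]
grip_width: 0.087
grasp_force: 0.0
```

{"method": "step_arm", "body": {
  "moves": [
    {"dp": [-29, -38, 0], "dr": [0, 0, 0], "fingers": 0},
    {"dp": [0, 0, 0], "dr": [0, 0, 0], "fingers": 0},
    {"dp": [0, 0, 0], "dr": [0, 0, 0], "fingers": 0},
    {"dp": [0, 0, 0], "dr": [0, 0, 0], "fingers": 0},
    {"dp": [0, 0, 0], "dr": [0, 0, 0], "fingers": 0}
  ]
}}

```text
time_s: 8.9
tool_pos: [0.6313, 0.1129, 0.2507]
tool_rot: [180.0, -0.0, 166.5]
force: [0.2, 0.6, -1.0]
grip_width: 0.087
grasp_force: 0.0
```

Run:
```python
from h import *
o=env.get_obs();print(o['tool_pos'],o['tool_rot'],o['qpos'].round(1),o['force'],o['grip_width'])
F=[]
snap('wrist','w2.png');F.append(env.get_obs()['force']);snap('top','top1.png');F.append(env.get_obs()['force']);snap('scene','sc1.png');F.append(env.get_obs()['force']);print(np.round(F,2))
comp('c3.png',[('w2.png',90,0,400,300,2,0,0)])
```

```text
[0.6312948  0.11288356 0.25074204] [ 1.79967656e+02 -4.51861629e-03  1.66454135e+02] [-26.9  16.9  18.2  82.8  -5.3  81.2  67.9] [ 0.20034134  0.55542964 -0.97800414] 0.08703607447463538
[[-0.73  0.68  0.78]
 [-1.33 -0.05  0.21]
 [-0.33 -0.13  0.19]]
```

View pics/c3.png

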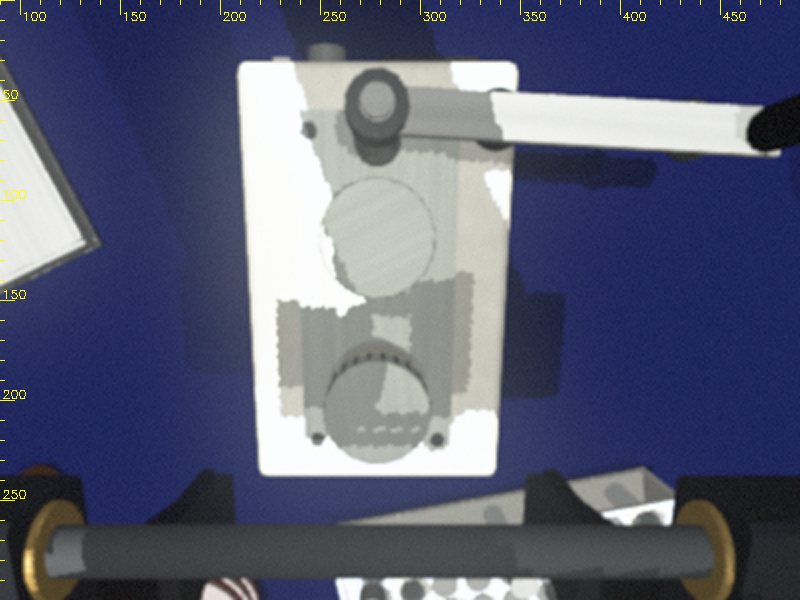

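The lids are clear: jar_a centred at native px (279,119) and jar_b at (278.7,205). The arm is swung right aside.

Run:
```python
from h import *
W=load('w2.png')
for n,u,v in (('a',279,119),('b',278.7,205)): print(n,onz(W,u,v,.145))
print('post',onz(W,90+377/2,100/2,.166))
c,d=ray(W,279,119);c2,d2=ray(W,278.7,205);print('mill yaw',np.degrees(np.arctan2(*(onz(W,278.7,205,.145)-onz(W,279,119,.145))[1::-1])))
# height check with top view of jar lids
```

```text
a [0.55324924 0.13069459 0.145     ]
b [0.62951768 0.11191493 0.145     ]
post [0.50446753 0.14211926 0.166     ]
mill yaw -13.832826519897504
```

{"method": "step_arm", "body": {
  "moves": [
    {"dp": [0, -1, 40], "dr": [0, 0, 0], "fingers": 0},
    {"dp": [0, 0, 40], "dr": [0, 0, 0], "fingers": 0},
    {"dp": [0, 0, 30], "dr": [0, 0, 0], "fingers": 0},
    {"dp": [0, 0, 20], "dr": [0, 0, 0], "fingers": 0},
    {"dp": [0, 0, 9], "dr": [0, 0, 0], "fingers": 0}
  ],
  "squeeze": 25
}}

```text
time_s: 9.68
tool_pos: [0.6311, 0.1104, 0.1106]
tool_rot: [-180.0, -0.1, 166.3]
force: [-0.4, 0.2, 0.3]
grip_width: 0.087
grasp_force: 0.0
```

{"method": "step_arm", "body": {
  "moves": [
    {"dp": [0, 0, 0], "dr": [0, 0, 0], "fingers": 0},
    {"dp": [0, 0, 0], "dr": [0, 0, 0], "fingers": 1},
    {"dp": [0, 0, 0], "dr": [0, 0, 0], "fingers": 1},
    {"dp": [0, 0, 0], "dr": [0, 0, 0], "fingers": 1},
    {"dp": [0, 0, 0], "dr": [0, 0, 0], "fingers": 1}
  ]
}}

```text
time_s: 10.3
tool_pos: [0.6315, 0.1104, 0.1119]
tool_rot: [180.0, 0.0, 166.3]
force: [0.2, -0.0, -0.5]
grip_width: 0.0553
grasp_force: 0.0
```

{"method": "step_arm", "body": {
  "moves": [
    {"dp": [0, 0, 0], "dr": [0, 0, 0], "fingers": 1},
    {"dp": [0, 0, 0], "dr": [0, 0, 0], "fingers": 1},
    {"dp": [0, 0, 0], "dr": [0, 0, 0], "fingers": 1},
    {"dp": [0, 0, 0], "dr": [0, 0, 0], "fingers": 1},
    {"dp": [0, 0, 0], "dr": [0, 0, 0], "fingers": 1}
  ]
}}

```text
time_s: 10.92
tool_pos: [0.6316, 0.1107, 0.1118]
tool_rot: [180.0, 0.0, 166.3]
force: [0.4, 0.5, 2.2]
grip_width: 0.0512
grasp_force: 25.0
```

{"method": "step_arm", "body": {
  "moves": [
    {"dp": [0, 0, -8], "dr": [0, 0, 0], "fingers": 1},
    {"dp": [0, 0, -15], "dr": [0, 0, 0], "fingers": 1},
    {"dp": [0, 0, -22], "dr": [0, 0, 0], "fingers": 1},
    {"dp": [0, 0, -30], "dr": [0, 0, 0], "fingers": 1},
    {"dp": [0, 0, -30], "dr": [0, 0, 0], "fingers": 1}
  ]
}}

```text
time_s: 11.55
tool_pos: [0.6311, 0.1095, 0.2182]
tool_rot: [-179.9, -0.0, 166.3]
force: [-0.3, 0.3, -2.2]
grip_width: 0.0514
grasp_force: 25.0
```

{"method": "step_arm", "body": {
  "moves": [
    {"dp": [0, 0, -10], "dr": [0, 0, 0], "fingers": 1},
    {"dp": [0, 0, 0], "dr": [0, 0, 0], "fingers": 1},
    {"dp": [0, 0, 0], "dr": [0, 0, 0], "fingers": 1},
    {"dp": [0, 0, 0], "dr": [0, 0, 0], "fingers": 1},
    {"dp": [0, 0, 0], "dr": [0, 0, 0], "fingers": 1}
  ]
}}

```text
time_s: 12.18
tool_pos: [0.6311, 0.1103, 0.2257]
tool_rot: [-180.0, -0.1, 166.3]
force: [0.3, 0.1, -1.8]
grip_width: 0.0512
grasp_force: 25.0
```

```bash
cat >> h.py <<'E'
def weigh(n=20):
    F=[];E=[]
    for i in range(n): env.read_camera('top');o=env.get_obs();F.append(o['force']);E.append(o['effort'])
    print('force',np.mean(F,0).round(3),'sd',np.std(F,0).round(2),'effort',np.mean(E,0).round(3),o['tool_pos'].round(4),o['tool_rot'].round(2),o['qpos'].round(2),o['grip_width'],o['grasp_force'],o['time_s'])
E
python3 -c "
from h import *
weigh()"
```

```text
force [ 0.145 -0.042 -1.611] sd [0.46 0.51 0.42] effort [-2.0000e-03 -4.7125e+01  3.3320e+00 -3.1837e+01  1.9000e-02  8.8000e-02
 -0.0000e+00] [0.6314 0.1103 0.2266] [180.     0.   166.32] [-26.75  17.39  18.21  84.9   -5.47  78.57  68.08] 0.05127209462801573 24.993773142050486 13.175
```

Jar_b weighs about 1.6 N, which fits the light jar. I'll stand it in the tray and then weigh jar_a.

{"method": "step_arm", "body": {
  "moves": [
    {"dp": [8, -20, 0], "dr": [0, 0, 0], "fingers": 1},
    {"dp": [15, -37, 0], "dr": [0, 0, 0], "fingers": 1},
    {"dp": [18, -42, 0], "dr": [0, 0, 0], "fingers": 1},
    {"dp": [18, -42, 0], "dr": [0, 0, 0], "fingers": 1},
    {"dp": [18, -42, 0], "dr": [0, 0, 0], "fingers": 1}
  ]
}}

```text
time_s: 13.8
tool_pos: [0.5124, -0.0505, 0.2268]
tool_rot: [180.0, 0.0, 166.3]
force: [0.6, -0.1, -2.1]
grip_width: 0.0512
grasp_force: 25.0
```

{"method": "step_arm", "body": {
  "moves": [
    {"dp": [18, -42, 0], "dr": [0, 0, 0], "fingers": 1},
    {"dp": [13, -32, 0], "dr": [0, 0, 0], "fingers": 1},
    {"dp": [6.5, -18, 0], "dr": [0, 0, 0], "fingers": 1},
    {"dp": [0, 0, 0], "dr": [0, 0, 0], "fingers": 1},
    {"dp": [0, 0, 25], "dr": [0, 0, 0], "fingers": 1}
  ]
}}

```text
time_s: 14.42
tool_pos: [0.4577, -0.1285, 0.203]
tool_rot: [179.9, 0.3, 166.4]
force: [-0.2, 0.4, -1.7]
grip_width: 0.0514
grasp_force: 25.0
```

{"method": "step_arm", "body": {
  "moves": [
    {"dp": [0, 0, 35], "dr": [0, 0, 0], "fingers": 1},
    {"dp": [0, 0, 35], "dr": [0, 0, 0], "fingers": 1},
    {"dp": [0, 0, 30], "dr": [0, 0, 0], "fingers": 1},
    {"dp": [0, 0, 20], "dr": [0, 0, 0], "fingers": 1},
    {"dp": [0, 0, 10], "dr": [0, 0, 0], "fingers": 1}
  ]
}}

```text
time_s: 15.05
tool_pos: [0.4554, -0.1281, 0.0703]
tool_rot: [-180.0, -0.1, 166.5]
force: [0.8, 0.5, -1.9]
grip_width: 0.0514
grasp_force: 25.0
```

{"method": "step_arm", "body": {
  "moves": [
    {"dp": [0, 0, 5], "dr": [0, 0, 0], "fingers": 1},
    {"dp": [0, 0, 3], "dr": [0, 0, 0], "fingers": 1},
    {"dp": [0, 0, 2], "dr": [0, 0, 0], "fingers": 1},
    {"dp": [0, 0, 1], "dr": [0, 0, 0], "fingers": 1},
    {"dp": [0, 0, 0], "dr": [0, 0, 0], "fingers": 1}
  ]
}}

```text
time_s: 15.68
tool_pos: [0.4553, -0.1298, 0.0608]
tool_rot: [180.0, 0.0, 166.3]
force: [-0.9, 0.2, -0.3]
grip_width: 0.0513
grasp_force: 25.0
```

{"method": "step_arm", "body": {
  "moves": [
    {"dp": [0, 0, 1], "dr": [0, 0, 0], "fingers": 1},
    {"dp": [0, 0, 1], "dr": [0, 0, 0], "fingers": 1},
    {"dp": [0, 0, 1], "dr": [0, 0, 0], "fingers": 1},
    {"dp": [0, 0, 0], "dr": [0, 0, 0], "fingers": 1},
    {"dp": [0, 0, 0], "dr": [0, 0, 0], "fingers": 1}
  ]
}}

```text
time_s: 16.3
tool_pos: [0.4552, -0.1298, 0.0576]
tool_rot: [180.0, 0.0, 166.3]
force: [0.5, 0.4, -1.2]
grip_width: 0.0513
grasp_force: 25.0
```

```bash
python3 -c "
from h import *
weigh(4)"
```

```text
force [-0.348  0.035 -1.687] sd [0.05 0.26 0.4 ] effort [ 1.0000e-03 -2.8577e+01  1.4860e+00 -2.6911e+01  4.4000e-02  7.6000e-02
 -0.0000e+00] [ 0.4552 -0.1298  0.0576] [1.7999e+02 1.0000e-02 1.6632e+02] [-14.5    5.85  28.6  119.2   -3.39  55.7   92.21] 0.05098593594060974 24.992457124753855 16.5
```

Jar_b is still hanging free, so I'll go down 1.5 to 2 mm more.

{"method": "step_arm", "body": {
  "moves": [
    {"dp": [0, 0, 0.7], "dr": [0, 0, 0], "fingers": 1},
    {"dp": [0, 0, 0.7], "dr": [0, 0, 0], "fingers": 1},
    {"dp": [0, 0, 0.4], "dr": [0, 0, 0], "fingers": 1},
    {"dp": [0, 0, 0], "dr": [0, 0, 0], "fingers": 1},
    {"dp": [0, 0, 0], "dr": [0, 0, 0], "fingers": 1}
  ]
}}

```text
time_s: 17.12
tool_pos: [0.4552, -0.1298, 0.0558]
tool_rot: [180.0, 0.0, 166.3]
force: [-0.9, 0.4, -1.2]
grip_width: 0.0511
grasp_force: 25.0
```

```bash
python3 -c "
from h import *
weigh(4)"
```

```text
force [-0.013 -0.147 -1.184] sd [0.57 0.62 0.28] effort [ 1.7000e-02 -2.8401e+01  1.5280e+00 -2.6630e+01  4.6000e-02  1.8000e-02
  3.0000e-03] [ 0.4552 -0.1298  0.0558] [1.7999e+02 1.0000e-02 1.6632e+02] [-14.47   6.01  28.6  119.29  -3.5   55.47  92.29] 0.051496755014758 24.98691732325824 17.325
```

{"method": "step_arm", "body": {
  "moves": [
    {"dp": [0, 0, 0.4], "dr": [0, 0, 0], "fingers": 1},
    {"dp": [0, 0, 0], "dr": [0, 0, 0], "fingers": 0},
    {"dp": [0, 0, 0], "dr": [0, 0, 0], "fingers": 0},
    {"dp": [0, 0, 0], "dr": [0, 0, 0], "fingers": 0},
    {"dp": [0, 0, 0], "dr": [0, 0, 0], "fingers": 0}
  ]
}}

```text
time_s: 17.95
tool_pos: [0.4551, -0.1298, 0.0553]
tool_rot: [180.0, 0.0, 166.3]
force: [0.4, -0.1, 0.1]
grip_width: 0.0825
grasp_force: 0.0
```

{"method": "step_arm", "body": {
  "moves": [
    {"dp": [0, 0, -10], "dr": [0, 0, 0], "fingers": 0},
    {"dp": [0, 0, -25], "dr": [0, 0, 0], "fingers": 0},
    {"dp": [0, 0, -40], "dr": [0, 0, 0], "fingers": 0},
    {"dp": [0, 0, -45], "dr": [0, 0, 0], "fingers": 0},
    {"dp": [0, 0, -45], "dr": [0, 0, 0], "fingers": 0}
  ]
}}

```text
time_s: 18.58
tool_pos: [0.455, -0.1299, 0.2225]
tool_rot: [180.0, 0.1, 166.3]
force: [0.1, 0.0, 0.6]
grip_width: 0.0869
grasp_force: 0.0
```

{"method": "step_arm", "body": {
  "moves": [
    {"dp": [0, 0, 0], "dr": [0, 0, 0], "fingers": 0},
    {"dp": [-5, 40, 0], "dr": [0, 0, 0], "fingers": 0},
    {"dp": [-5, 40, 0], "dr": [0, 0, 0], "fingers": 0},
    {"dp": [-5, 40, 0], "dr": [0, 0, 0], "fingers": 0},
    {"dp": [-5, 40, 0], "dr": [0, 0, 0], "fingers": 0}
  ]
}}

```text
time_s: 19.2
tool_pos: [0.5122, 0.022, 0.2197]
tool_rot: [-180.0, -0.1, 166.3]
force: [0.2, -0.5, 0.1]
grip_width: 0.0871
grasp_force: 0.0
```

{"method": "step_arm", "body": {
  "moves": [
    {"dp": [-5, 40, 0], "dr": [0, 0, 0], "fingers": 0},
    {"dp": [-5, 40, 0], "dr": [0, 0, 0], "fingers": 0},
    {"dp": [-4, 36, 0], "dr": [0, 0, 0], "fingers": 0},
    {"dp": [0, 0, 0], "dr": [0, 0, 0], "fingers": 0},
    {"dp": [0, 0, 0], "dr": [0, 0, 0], "fingers": 0}
  ]
}}

```text
time_s: 19.82
tool_pos: [0.553, 0.1292, 0.2197]
tool_rot: [-179.9, -0.1, 166.3]
force: [0.0, -0.7, -0.3]
grip_width: 0.0872
grasp_force: 0.0
```

Run:
```python
from h import *
o=env.get_obs();print(o['tool_pos'],o['tool_rot'],o['qpos'].round(1),o['grip_width'])
snap('wrist','w3.png');snap('scene','sc2.png');snap('top','top2.png')
comp('c4.png',[('w3.png',0,0,270,300,2,0,0),('sc2.png',220,185,70,75,3,545,0),('top2.png',290,150,80,105,3,545,250)])
```

```text
[0.55299094 0.12917323 0.21968524] [-1.79908488e+02 -5.11325750e-02  1.66275809e+02] [-29.3   8.5  15.   95.9  -2.2  76.1  62.3] 0.08717550320179446
```

View pics/c4.png

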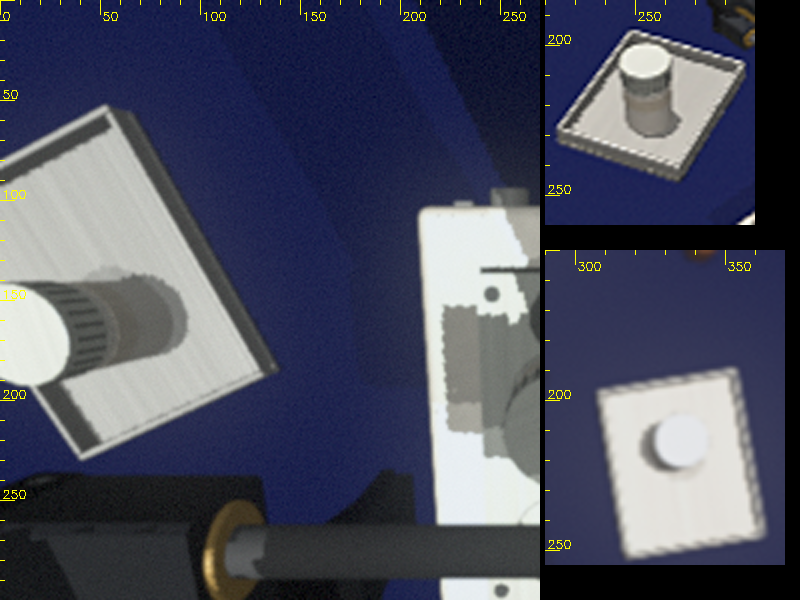

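Jar_b stands upright near the tray's centre (top px about (335,215)). Now I'll grip and lift jar_a.

{"method": "step_arm", "body": {
  "moves": [
    {"dp": [0, 1, 35], "dr": [0, 0, 0], "fingers": 0},
    {"dp": [0, 0, 35], "dr": [0, 0, 0], "fingers": 0},
    {"dp": [0, 0, 25], "dr": [0, 0, 0], "fingers": 0},
    {"dp": [0, 0, 12], "dr": [0, 0, 0], "fingers": 0},
    {"dp": [0, 0, 0], "dr": [0, 0, 0], "fingers": 1}
  ],
  "squeeze": 30
}}

```text
time_s: 20.6
tool_pos: [0.5534, 0.1307, 0.1131]
tool_rot: [-180.0, -0.0, 166.3]
force: [0.0, 0.5, -0.5]
grip_width: 0.0828
grasp_force: 0.0
```

{"method": "step_arm", "body": {
  "moves": [
    {"dp": [0, 0, 0], "dr": [0, 0, 0], "fingers": 1},
    {"dp": [0, 0, 0], "dr": [0, 0, 0], "fingers": 1},
    {"dp": [0, 0, 0], "dr": [0, 0, 0], "fingers": 1},
    {"dp": [0, 0, 0], "dr": [0, 0, 0], "fingers": 1},
    {"dp": [0, 0, 0], "dr": [0, 0, 0], "fingers": 1}
  ]
}}

```text
time_s: 21.22
tool_pos: [0.554, 0.1311, 0.114]
tool_rot: [180.0, 0.0, 166.3]
force: [-0.6, -1.6, 4.1]
grip_width: 0.0513
grasp_force: 30.0
```

{"method": "step_arm", "body": {
  "moves": [
    {"dp": [0, 0, 0], "dr": [0, 0, 0], "fingers": 1},
    {"dp": [0, 0, 0], "dr": [0, 0, 0], "fingers": 1},
    {"dp": [0, 0, 0], "dr": [0, 0, 0], "fingers": 1},
    {"dp": [0, 0, 0], "dr": [0, 0, 0], "fingers": 1},
    {"dp": [0, 0, 0], "dr": [0, 0, 0], "fingers": 1}
  ]
}}

```text
time_s: 21.85
tool_pos: [0.554, 0.1311, 0.114]
tool_rot: [180.0, 0.0, 166.3]
force: [-0.8, -1.2, 6.3]
grip_width: 0.0515
grasp_force: 30.0
```

{"method": "step_arm", "body": {
  "moves": [
    {"dp": [0, 0, -8], "dr": [0, 0, 0], "fingers": 1},
    {"dp": [0, 0, -15], "dr": [0, 0, 0], "fingers": 1},
    {"dp": [0, 0, -22], "dr": [0, 0, 0], "fingers": 1},
    {"dp": [0, 0, -30], "dr": [0, 0, 0], "fingers": 1},
    {"dp": [0, 0, -25], "dr": [0, 0, 0], "fingers": 1}
  ]
}}

```text
time_s: 22.48
tool_pos: [0.5534, 0.1315, 0.2148]
tool_rot: [180.0, -0.0, 166.3]
force: [-0.1, -0.3, -3.3]
grip_width: 0.0514
grasp_force: 30.0
```

{"method": "step_arm", "body": {
  "moves": [
    {"dp": [0, 0, -10], "dr": [0, 0, 0], "fingers": 1},
    {"dp": [0, 0, 0], "dr": [0, 0, 0], "fingers": 1},
    {"dp": [0, 0, 0], "dr": [0, 0, 0], "fingers": 1},
    {"dp": [0, 0, 0], "dr": [0, 0, 0], "fingers": 1},
    {"dp": [0, 0, 0], "dr": [0, 0, 0], "fingers": 1}
  ]
}}

```text
time_s: 23.1
tool_pos: [0.5533, 0.1312, 0.2226]
tool_rot: [-180.0, -0.1, 166.3]
force: [-0.0, -0.1, -4.0]
grip_width: 0.0509
grasp_force: 30.0
```

```bash
python3 -c "
from h import *
weigh(14)"
```

```text
force [ 0.061  0.108 -4.032] sd [0.35 0.38 0.51] effort [-2.0000e-03 -4.0036e+01  1.4200e+00 -3.2907e+01  1.0000e-02  9.0000e-02
  0.0000e+00] [0.5537 0.1314 0.2234] [179.99   0.   166.32] [-29.45   8.41  14.93  95.47  -2.23  76.4   62.18] 0.05168653162064981 30.002002841793 23.8
```

Jar_a weighs about 4.0 N against 1.6 N, so jar_a is the heavier one. Next I need the scanner's window side. The +x and +y faces seen by the scene camera show no window, so I'll check the -x face in an enlarged top crop.

Run:
```python
from h import *
for f in ('top0','top2','sc2'):
    a=cv2.imread(f'pics/{f}.png').astype(float); cv2.imwrite(f'pics/{f}g.png',np.clip(255*(a/255)**.6,0,255).astype(np.uint8))
comp('c5.png',[('top2g.png',390,118,50,72,8,0,0),('sc2g.png',140,180,48,64,8,410,0)])
a=cv2.imread('pics/top2.png').mean(2); print(a[146:166:1,404:440:3].astype(int))
```

```text
[[ 89 116 141 123 102  92  82  72 119 146  76  57]
 [ 78 121 148 107  69  60  58  55 110 148  81  56]
 [ 63 122 151 104  56  56  57  56 102 149  88  55]
 [ 58 120 153 114  56  58  58  57  99 150  97  55]
 [ 57 120 154 120  58  58  58  57  97 150  98  56]
 [ 58 118 154 122  58  58  57  58  92 151  99  56]
 [ 56 115 157 125  58  58  57  57  88 151 103  55]
 [ 57 112 160 127  57  59  58  57  85 151 105  55]
 [ 55 110 162 129  57  58  57  55  80 151 107  55]
 [ 55 107 163 134  56  59  58  59  80 151 111  56]
 [ 53 104 164 144  71  74  82  90 106 151 112  55]
 [ 54 101 160 162 113 113 121 132 137 145 107  56]
 [ 54  98 152 167 148 146 144 144 141 134  95  54]
 [ 54  90 142 152 147 142 136 128 124 116  78  55]
 [ 54  77 126 126 121 116 109 101  93  83  62  57]
 [ 55  67 102  97  87  83  78  71  62  55  55  56]
 [ 54  56  73  73  65  68  64  65  57  50  55  55]
 [ 54  46  55  66  66  75  62  59  53  54  56  57]
 [ 52  38  57  61  60  68  58  50  52  56  55  57]
 [ 46  40  58  57  58  63  53  49  52  55  55  54]]
```

View pics/c5.png

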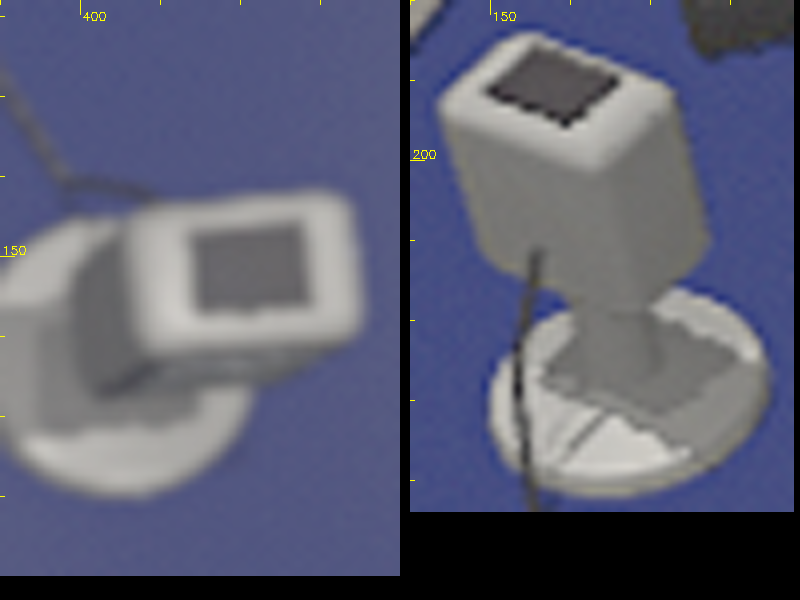

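The cable enters the +x (rear) face, so the window should face -x, towards the robot. I'll carry the jar over and confirm with the wrist camera before presenting it.

{"method": "step_arm", "body": {
  "moves": [
    {"dp": [1, -20, 0], "dr": [0, 0, 0], "fingers": 1},
    {"dp": [1, -40, 0], "dr": [0, 0, 0], "fingers": 1},
    {"dp": [1, -46, 0], "dr": [0, 0, 0], "fingers": 1},
    {"dp": [1, -46, 0], "dr": [0, 0, 0], "fingers": 1},
    {"dp": [1, -46, 0], "dr": [0, 0, 0], "fingers": 1}
  ]
}}

```text
time_s: 24.42
tool_pos: [0.5007, -0.0629, 0.2235]
tool_rot: [-180.0, 0.0, 166.2]
force: [0.2, 0.2, -3.8]
grip_width: 0.0513
grasp_force: 30.0
```

{"method": "step_arm", "body": {
  "moves": [
    {"dp": [1, -46, 0], "dr": [0, 0, 0], "fingers": 1},
    {"dp": [1, -46, 0], "dr": [0, 0, 0], "fingers": 1},
    {"dp": [1, -46, 0], "dr": [0, 0, 0], "fingers": 1},
    {"dp": [1, -46, 0], "dr": [0, 0, 0], "fingers": 1},
    {"dp": [1, -46, 0], "dr": [0, 0, 0], "fingers": 1}
  ]
}}

```text
time_s: 25.05
tool_pos: [0.4408, -0.2846, 0.2236]
tool_rot: [180.0, 0.0, 166.2]
force: [0.5, 0.1, -4.7]
grip_width: 0.0513
grasp_force: 30.0
```

{"method": "step_arm", "body": {
  "moves": [
    {"dp": [1, -46, 0], "dr": [0, 0, 0], "fingers": 1},
    {"dp": [1, -46, 0], "dr": [0, 0, 0], "fingers": 1},
    {"dp": [1, -30, 0], "dr": [0, 0, 0], "fingers": 1},
    {"dp": [1, -16, 0], "dr": [0, 0, 0], "fingers": 1},
    {"dp": [0, 0, 2], "dr": [0, 0, 0.144], "fingers": 1}
  ]
}}

```text
time_s: 25.68
tool_pos: [0.4045, -0.4168, 0.2215]
tool_rot: [-180.0, -0.0, 157.7]
force: [0.6, 0.8, -4.0]
grip_width: 0.0512
grasp_force: 30.0
```

{"method": "step_arm", "body": {
  "moves": [
    {"dp": [0, 0, 2], "dr": [0, 0, 0.144], "fingers": 1},
    {"dp": [0, 0, 2], "dr": [0, 0, 0.144], "fingers": 1},
    {"dp": [0, 0, 2], "dr": [0, 0, 0.144], "fingers": 1},
    {"dp": [0, 0, 2], "dr": [0, 0, 0.144], "fingers": 1},
    {"dp": [0, 0, 2], "dr": [0, 0, 0.144], "fingers": 1}
  ]
}}

```text
time_s: 26.3
tool_pos: [0.4061, -0.4144, 0.2112]
tool_rot: [179.9, -0.1, 116.6]
force: [-0.2, -0.4, -3.9]
grip_width: 0.0511
grasp_force: 30.0
```

{"method": "step_arm", "body": {
  "moves": [
    {"dp": [0, 0, 2], "dr": [0, 0, 0.144], "fingers": 1},
    {"dp": [0, 0, 2], "dr": [0, 0, 0.144], "fingers": 1},
    {"dp": [0, 0, 2], "dr": [0, 0, 0.144], "fingers": 1},
    {"dp": [0, 0, 0], "dr": [0, 0, 0], "fingers": 1},
    {"dp": [0, 0, 0], "dr": [0, 0, 0], "fingers": 1}
  ]
}}

```text
time_s: 26.92
tool_pos: [0.4063, -0.4149, 0.2054]
tool_rot: [180.0, -0.0, 92.2]
force: [0.3, 0.0, -3.1]
grip_width: 0.0508
grasp_force: 30.0
```

Run:
```python
from h import *
o=env.get_obs();print(o['time_s'],o['tool_pos'],o['tool_rot'],o['qpos'].round(1),o['grip_width'],o['force'])
im,m=snap('wrist','w4.png');print(proj(m,[.594,-.346,.115]))
comp('c6.png',[('w4.png',0,0,560,420,1,0,0)])
a=cv2.imread('pics/w4.png');cv2.imwrite('pics/c6.png',cv2.resize(a,(800,600),interpolation=cv2.INTER_CUBIC))
```

```text
26.925 [ 0.406262   -0.41493215  0.20541043] [ 1.79976664e+02 -3.25625983e-02  9.22335992e+01] [ -2.6  14.5  53.7  96.3 -12.1  75.3  55.6] 0.05083637559298805 [ 0.26695826  0.03111697 -3.11800338]
[503.51490195 139.85991334]
```

View pics/c6.png

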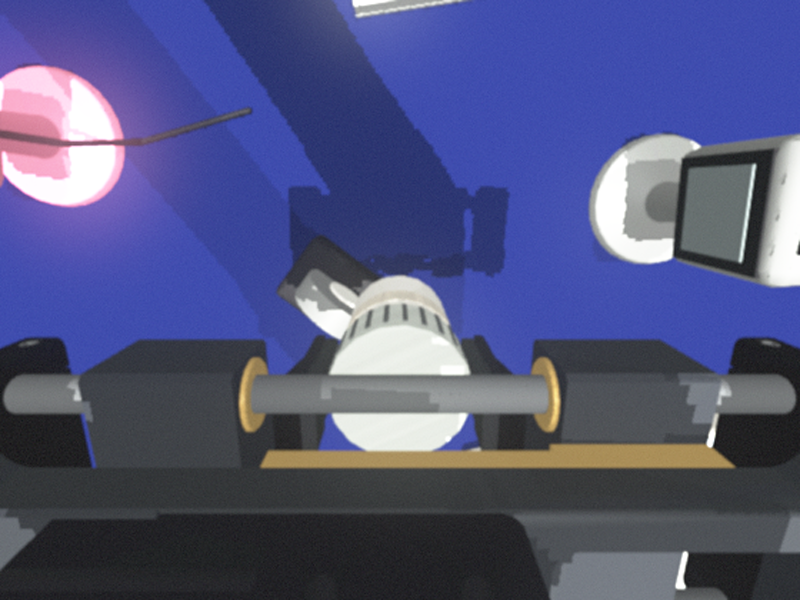

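The wrist picture confirms it: the grey scanner's dark glass, about (690,160)-(755,163)-(740,264)-(682,250) in view px, faces the robot (-x). The jar hangs upright in the gripper.

Run:
```python
from h import *
W=load('w4.png');w=lambda x,y:(W,x*.7,y*.7)
for n,q,z in (('lowglass',((690,160),(682,250)),.097),('upglass',((755,163),(740,264)),.133),('panel low',((688,152),(675,260)),.09),('panel up',((770,150),(757,276)),.14)):
    a,b=[onz(*w(*k),z) for k in q]; d=b-a; print(n,a.round(4),b.round(4),((a+b)/2).round(4),'yaw',round(float(np.degrees(np.arctan2(d[1],d[0])))+90,1),np.linalg.norm(d).round(3))
```

```text
lowglass [ 0.5836 -0.3229  0.097 ] [ 0.5907 -0.3789  0.097 ] [ 0.5872 -0.3509  0.097 ] yaw 7.2 0.056
upglass [ 0.5951 -0.326   0.133 ] [ 0.6009 -0.3811  0.133 ] [ 0.598  -0.3536  0.133 ] yaw 6.0 0.055
panel low [ 0.5859 -0.3175  0.09  ] [ 0.5923 -0.3867  0.09  ] [ 0.5891 -0.3521  0.09  ] yaw 5.2 0.069
panel up [ 0.5955 -0.3199  0.14  ] [ 0.6063 -0.3865  0.14  ] [ 0.6009 -0.3532  0.14  ] yaw 9.2 0.067
```

{"method": "step_arm", "body": {
  "moves": [
    {"dp": [10, 18, 0], "dr": [0, 0, 0], "fingers": 1},
    {"dp": [16, 28, 0], "dr": [0, 0, 0], "fingers": 1},
    {"dp": [15, 27, 0], "dr": [0, 0, 0], "fingers": 1},
    {"dp": [9, 16, 10], "dr": [0, 0, 0], "fingers": 1},
    {"dp": [0, 0, 20], "dr": [0, 0, 0], "fingers": 1}
  ]
}}

```text
time_s: 27.6
tool_pos: [0.4955, -0.3606, 0.1743]
tool_rot: [180.0, 0.0, 92.3]
force: [-0.3, -0.4, -4.3]
grip_width: 0.0515
grasp_force: 30.0
```

{"method": "step_arm", "body": {
  "moves": [
    {"dp": [0, 0, 20], "dr": [0, 0, 0], "fingers": 1},
    {"dp": [0, 0, 15], "dr": [0, 0, 0], "fingers": 1},
    {"dp": [0, 0, 9], "dr": [0, 0, 0], "fingers": 1},
    {"dp": [0, 0, 4], "dr": [0, 0, 0], "fingers": 1},
    {"dp": [0, 0, 0], "dr": [0, 0, 0], "fingers": 1}
  ]
}}

```text
time_s: 28.22
tool_pos: [0.4934, -0.3624, 0.1275]
tool_rot: [180.0, 0.0, 92.1]
force: [0.8, 0.5, -3.7]
grip_width: 0.0515
grasp_force: 30.0
```

{"method": "step_arm", "body": {
  "moves": [
    {"dp": [0, 0, 0], "dr": [0, 0, 0], "fingers": 1},
    {"dp": [0, 0, 0], "dr": [0, 0, 0], "fingers": 1},
    {"dp": [0, 0, 0], "dr": [0, 0, 0], "fingers": 1},
    {"dp": [0, 0, 0], "dr": [0, 0, 0], "fingers": 1},
    {"dp": [0, 0, 0], "dr": [0, 0, 0], "fingers": 1}
  ]
}}

```text
time_s: 28.85
tool_pos: [0.4934, -0.3621, 0.1274]
tool_rot: [180.0, -0.0, 92.1]
force: [-0.9, -0.6, -4.1]
grip_width: 0.0514
grasp_force: 30.0
```

Run:
```python
from h import *
o=env.get_obs();print(o['time_s'],o['tool_pos'],o['tool_rot'],o['joint_velocities'].round(2),o['grip_width'],o['grasp_force'],o['force'])
snap('scene','sc3.png');snap('top','top3.png')
comp('c7.png',[('sc3.png',120,120,260,200,3,0,0)])
```

```text
28.85 [ 0.49335638 -0.36211042  0.12737152] [ 1.79993253e+02 -5.54412089e-03  9.20662180e+01] [ 0.04  0.03 -0.05 -0.12 -0.05 -0.1   0.04] 0.05135710559031149 30.001666978932917 [-0.91772506 -0.58464811 -4.06642596]
```

View pics/c7.png

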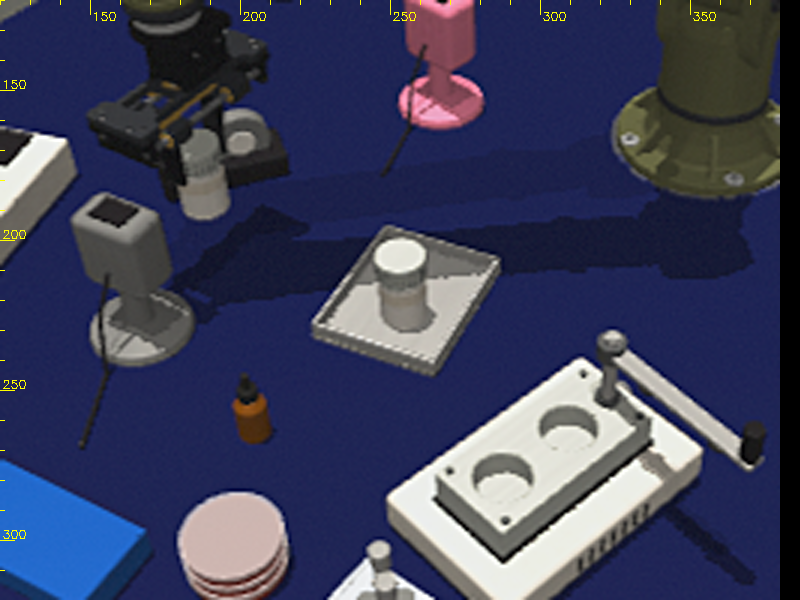

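The picture shows the lighter jar_b upright in the tray, the hold-down arm open, and jar_a held upright in front of the grey scanner's window. I'm handing in.

```bash
python3 -c "
from cell import env
print(env.sign_off())"
```

```text
the job is handed in; nothing more can be done
None
```

The job is handed in (no verdict came back): hold-down arm open at about 1.5 rad, lighter jar_b (about 1.6 N) released upright in the wash tray, and heavier jar_a (about 4.0 N) held upright and still about 10 cm in front of the grey scanner's window.

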